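Start a focus session: swap the rail tags, set the kitchen timer

TASK

Set up the next work session: on the desk rack, lift every rectangular task tag off the left rail, over the end stop, and hang it on the right rail, and hang the round break tag on the left rail instead. Then, with all the tags hanging, twist the kitchen timer clockwise past its top (60) mark and back down to 25 minutes. Leave the mouse, the notes and the glue stick where they are.

Things in the scene. Friction and masses are not known exactly. Their poses are not given: they have to be found in the camera images.
- rack: fixed desk rack, wooden base 50 x 430 x 12 mm, three posts, two 10 mm round rails in one line. Origin: centre of its underside, on the desk; y along the rails, to the LEFT as the robot sees it, z up. Rail centre line: x = 0, z = 85 mm; a hanging tag's centre is at z = 92 mm. Disc end stops, 24 mm across, close each rail's ends, and part the two rails at y = 0.
- left_rail (a point): middle of the left (waiting) rail, on its centre line, at y = +102 mm of the rack. A tag fits on it with its centre within 75 mm of this point along y; four fit side by side, 46 mm apart.
- right_rail (a point): middle of the right (working) rail, at y = -102 mm of the rack; same length and room as the left rail.
- task_tag_1_center (a point): loose grey task tag with RECTANGULAR side plates, one of four alike; two or three are present (None = absent). A saddle 34 mm long along y (the rail), 30 mm wide, 84 mm tall, 50 g. This point: its centre, half-way up, at the apex of the inner 90-degree roof that rests on and centres itself on the rail if let down within 8 mm of it. Two plates, 24 mm apart inside, hang to 42 mm below it.
- task_tag_2_center (a point): another task tag with RECTANGULAR side plates, exactly like task_tag_1; None = absent. Centre as there.
- task_tag_3_center (a point): another task tag with RECTANGULAR side plates, exactly like task_tag_1; None = absent. Centre as there.
- task_tag_4_center (a point): another task tag with RECTANGULAR side plates, exactly like task_tag_1; None = absent. Centre as there.
- break_tag_tab (a point): point in the break tag's grip tab, 25 mm above the tag's centre (the tabs of all the tags are alike). The tab is 14 mm thick (x) by 28 mm (y) and stands from 9 mm to 42 mm above the tag's centre. Raise a tag over 60 mm to clear an end stop, over 90 mm to pass over other hanging tags.
- break_tag_center (a point): the break tag: as the task tags in every size but with ROUND side plates, 33 mm in diameter, reaching 42 mm below this point. Starts on the right rail. This point is its centre, as for the task tags.
- timer: loose mechanical kitchen timer: white round base, 90 mm across, 36 mm high, 0.9 kg on a rubber foot, so it stays put while its dial is turned. Origin: centre of its underside.
- timer_top (a point): centre of the timer base's top, 36 mm up, turned as the base. Black marks round it every 5 minutes from 0 to 60, longer at 0, 15, 30, 45 and 60, without figures: 0 lies towards its -x, and they run CLOCKWISE seen from above through three quarters of a turn (20 at +y, 40 at +x, 60 at -y).
- timer_dial (a joint): angle of the timer's dial in rad, clockwise from above, at its pointer: 0 = the 0 mark, 4.712 = the 60 (top) mark, 0.07854 rad a minute (25 minutes = 1.963); the stop is at 5.0. Friction 0.04 N m; stays where it is left and does not run down.
- dial_grip (a point): point on the dial's axis, at a good height to grip, 67 mm above the desk. Upright grip bar 46 mm long, 15 mm thick, from 45 to 78 mm above the desk, on a 50 mm disc whose top is at 45 mm; a black pointer nib at one end of the bar and a black line on that half. The frame turns with the dial: the pointer is at its -x, the bar lies along its x.
- mouse_center (a point): computer mouse, a bystander, 104 x 66 x 37 mm; this is its centre.
- note_block_center (a point): block of sticky notes, a bystander, 77 x 77 x 24 mm; this is its centre.
- glue_stick_center (a point): standing glue stick, a bystander, 27 mm in diameter, 92 mm tall; this is its centre.
Not all that is in view belongs to the job. Leave any red look-alike of the part that bears break_tag_tab alone.

How it is judged:
On the way, in this order (a step that is already met when the one before it is completed fails the run):
1. every task tag hangs on the right rail and the break tag on the left rail (y of task_tag_1_center in the frame of rack between -0.192 and -0.012 m and x of task_tag_1_center in the frame of rack between -0.008 and 0.008 m and z of task_tag_1_center in the frame of rack between 0.0861 and 0.0981 m and angle between each of task_tag_1_center, task_tag_2_center, task_tag_3_center, task_tag_4_center, break_tag_center's own z axis and vertical below 0.3 rad and y of task_tag_2_center in the frame of rack between -0.192 and -0.012 m and x of task_tag_2_center in the frame of rack between -0.008 and 0.008 m and z of task_tag_2_center in the frame of rack between 0.0861 and 0.0981 m and y of task_tag_3_center in the frame of rack between -0.192 and -0.012 m and x of task_tag_3_center in the frame of rack between -0.008 and 0.008 m and z of task_tag_3_center in the frame of rack between 0.0861 and 0.0981 m and y of task_tag_4_center in the frame of rack between -0.192 and -0.012 m and x of task_tag_4_center in the frame of rack between -0.008 and 0.008 m and z of task_tag_4_center in the frame of rack between 0.0861 and 0.0981 m and y of break_tag_center in the frame of rack between 0.012 and 0.192 m and x of break_tag_center in the frame of rack between -0.008 and 0.008 m and z of break_tag_center in the frame of rack between 0.0861 and 0.0981 m), for 0.2 s.
2. the timer's dial is twisted past the 60 mark (value of joint timer_dial above 4.79093 rad), for 0.05 s.
3. the dial is turned back down to 25 minutes (value of joint timer_dial between 1.80642 and 2.12058 rad), for 0.2 s.
At the end, for the whole second after the job is handed in: All present task tags hang on the right rail and the break tag on the left rail (seated to within 6 mm in height and 8 mm sideways, hanging within 0.3 rad of upright); the dial, having been past 60 since the tags were hung, rests at 25 minutes, within 2 minutes; the timer stands upright (all of step 1 and all of step 3 and velocity of joint timer_dial between -0.05 and 0.05 rad/s and angle between timer's own z axis and vertical below 0.2 rad); the robot touches nothing.
It fails at once if the mouse was shifted more than 25 mm (distance of mouse_center from where it was at the start of the episode above 0.025 m).
It fails at once if the note block was shifted more than 25 mm (distance of note_block_center from where it was at the start of the episode above 0.025 m).
It fails at once if the glue stick was shifted more than 25 mm (distance of glue_stick_center from where it was at the start of the episode above 0.025 m).
It fails at once if the timer was knocked over (angle between timer's own z axis and vertical above 0.6 rad).
Of task_tag_1, task_tag_2, task_tag_3, task_tag_4 only 2 to 3 are there at a start; the rules pass over those that are not, and their reading is None.
At some moment in a run one of timer may be knocked a few centimetres aside while the robot is not near it.
It also fails if it takes over 210 s, if anything falls off the work surface, if the arm or the gripper's body presses on something with over 40 N, if the wrist force passes 120 N, or if a joint passes its speed limit or range.

ROBOT

A 7-joint arm with a two-finger parallel gripper is mounted at the origin on a cart in front of the work surface, level with it; the furniture and walls round the work are solid. World frame = base frame: x ahead of the robot, y to its left, z up, the work surface at z = 0. Lengths are in m, angles in rad, forces in N, time in s.
With the tool pointing down it reaches from about 0.4 to 0.85 m from the base axis. Payload 4.5 kg.
Tool frame: the origin (TCP) lies at the centre of the arm's flange, where the gripper is bolted on; the fingertips stand nose_length ahead of it and the grasp point (between the pads) lies 147 mm ahead of it (nose_length is the distance from the TCP to the fingertips, in m); z points along the fingers, y is the line along which they close (so a half turn about z gives the same grasp; the last joint's range is limited). The gripper opens to 88 mm and grips with 3 to 60 N. Pads are 18 mm wide; open, the fingers measure 123 mm over their backs; the gripper's body (75 mm by 187 mm) begins 45 mm behind the grasp point.
Start: joints at [-1.14, 0.689, -0.195, 1.565, 0.157, 0.902, -0.215], TCP at [0.242, 0.576, 0.405] pointing down, gripper open.
Joint ranges: [-3.01, 3.01], [-0.46, 2.08], [-1.47, 1.51], [0.13, 2.56], [-1, 4.14], [0.04, 2.09], [-2.66, 2.66]. Speed limits (rad/s): [2.57, 2.57, 3.14, 3.14, 3.14, 3.14, 3.14].

INTERFACE

Orientations are given as a unit quaternion [x, y, z, w].
In Python, from plant import * gives the robot as it stands.
- The arm moves only by the tool play_rows, never from a script. Its argument "rows" is a list that holds one entry, the list of rows, each a list of 6 numbers: the shift along the tool's x, y, z normalised to -1 to 1, where 1 is 0.5 m, then the turn, a rotation vector about the tool's x, y, z normalised to -1 to 1, where 1 is 0.5 rad. A call has 1 to 20 rows; each row is the pose to reach, as a shift and turn from the pose commanded when the call began, along the tool's axes at that moment; what a row does not reach only later rows make up. A row lasts 1/12 s, in which the tool goes at most 41.7 mm and 7.16 degrees, less where a joint would pass 70% of its speed; a pose out of reach is approached as far as the arm can. A call with a number of a shift or a turn outside -1 to 1 is refused whole. A call with a gripper value outside its range is refused whole. "claw" is the closure, from 0 (fully open) to 1 (shut), set as the call begins (left out, the last holds). The fingers move at their own pace and stop on an object; "squeeze" is the grip in N (left out, the last holds). Time passes only in rows, so rows that repeat a pose let the fingers close. It gives the time, the measured TCP pose, the force, the opening and the grip force at its end, in the units of the state.
- get_state(): the state, without advancing time (a new reading comes with each control period).
- snapshot(name): name is "scene" or "top" or "wrist"; returns a dict with "pixels" (420x560x3 uint8, blue, green, red), "camera_matrix" (3x3 intrinsics, pixels), "dist_coeffs" ([k1, k2, p1, p2, k3] as OpenCV has them; the pictures are not rectified), "world_to_cam" (4x4, takes a point from world to camera coordinates); the wrist camera has in their place "mount" (4x4, takes a point from camera to tool coordinates, whose origin is the TCP and whose axes are the flange's). Camera axes: x right, y down, z forward; pixel columns grow to the right and rows downward; lengths in m; the calibration is good to about 2 mm. A picture is of the moment at which its call begins: read the wrist's pose just before it. There is no depth.
- finish_job(): hands the job in; it is judged then, once.
The state is a dict: "clock": time; "q": joint angles; "qd": joint speeds; "joint_torque": joint torques, N m; "tool_pos": TCP position; "eef_rot": TCP orientation; "contact_force": force on the tool from outside, world axes, zero at the start; "moment": the same for the moment, N m; "opening": opening from 0.0 (shut) to 1.0 (fully open); "finger_force": force on a finger pad.
Only numpy, scipy, OpenCV 4.12 (cv2) and the standard library are available. Lean on these libraries where they do the work, as an engineer would, in place of code of your own. Each camera call takes 0.05 s, during which the arm holds its last target. There are 200 camera calls.

## Working session

There is one attempt and no reset: what is moved stays moved. The work goes in short steps, Python scripts to look and compute and a tool call to move; the robot and the scene stay as the last step left them, time stands still between calls to the robot, and variables do not carry over. Pictures are saved under pics/ and viewed, at most 14 in all, crops included, and the job is handed in when it is done.

Besides the shell and the picture viewer there is one more tool, called as a command line: name --argument value ..., lists and objects as JSON in quotes. play_rows: Moves the arm, as the interface text tells. Its arguments: {"type":"object","properties":{"rows":{"type":"array"},"claw":{"type":"number"},"squeeze":{"type":"number"}},"required":["rows"]}

```bash
mkdir -p pics; ls; python3 - <<'E'
from plant import *
import cv2, numpy as np
s=get_state(); print({k:np.round(v,3).tolist() for k,v in s.items()})
for n in ("scene","top"):
    d=snapshot(n); cv2.imwrite(f"pics/{n}0.png",d["pixels"]); print(n,np.round(d["camera_matrix"],1).tolist(),np.round(d["dist_coeffs"],3).tolist(),np.round(d["world_to_cam"],3).tolist())
E
```

```text
pics
{'clock': 0.0, 'q': [-1.14, 0.69, -0.195, 1.566, 0.157, 0.902, -0.215], 'qd': [-0.0, 0.002, -0.001, 0.002, -0.001, 0.0, 0.002], 'joint_torque': [-0.0, -52.757, -1.267, -15.342, -0.053, 0.007, 0.0], 'tool_pos': [0.241, 0.576, 0.404], 'eef_rot': [0.197, 0.98, -0.001, -0.0], 'contact_force': [-0.257, -1.132, -0.769], 'moment': [-0.069, 0.04, 0.017], 'finger_force': 0.0, 'opening': 1.0}
scene [[390.6, 0.0, 275.9], [0.0, 390.6, 214.5], [0.0, 0.0, 1.0]] [-0.004, 0.0, 0.0, 0.0, 0.0] [[0.344, -0.939, 0.013, -0.143], [-0.633, -0.242, -0.735, 0.409], [0.693, 0.244, -0.678, 0.71], [0.0, 0.0, 0.0, 1.0]]
top [[542.3, 0.0, 266.0], [0.0, 542.3, 205.5], [0.0, 0.0, 1.0]] [0.006, 0.0, 0.0, 0.0, 0.0] [[0.393, -0.919, 0.017, -0.159], [-0.71, -0.316, -0.629, 0.439], [0.584, 0.235, -0.777, 1.233], [0.0, 0.0, 0.0, 1.0]]
```

View pics/scene0.png

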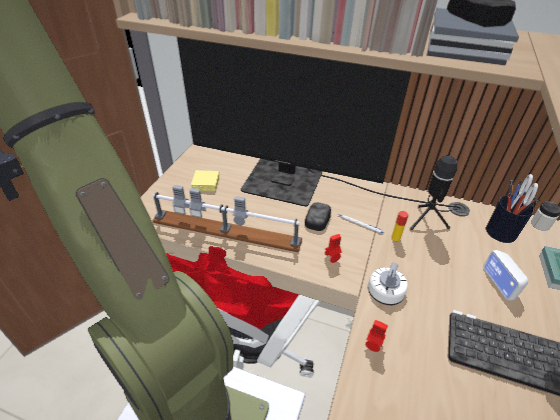

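View pics/top0.png

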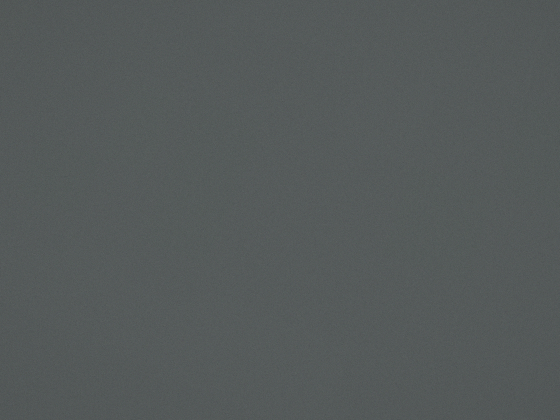

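Scene view: the rack spans (157,215)–(298,240). Two grey tags hang on the left rail at (179,197) and (196,202), and one on the right rail at (240,208). The timer is at (388,285), the mouse at (318,215), the notes at (205,181) and the glue stick at (400,226). There are red look-alikes at (333,248) and (376,335). The top view is blank grey, so I'll use the scene and wrist cameras.

```bash
cat > h.py <<'E'
from plant import *
import cv2, numpy as np
from scipy.spatial.transform import Rotation as R
def Tool(s):
    T=np.eye(4);T[:3,:3]=R.from_quat(s["eef_rot"]).as_matrix();T[:3,3]=s["tool_pos"];return T
def shot(n,f=None):
    s=get_state(); d=snapshot(n)
    d["w2c"]=np.linalg.inv(Tool(s)@np.array(d["mount"])) if n=="wrist" else np.array(d["world_to_cam"])
    d["K"]=np.array(d["camera_matrix"]);d["D"]=np.array(d["dist_coeffs"])
    if f: cv2.imwrite("pics/"+f,d["pixels"])
    return d
def ray(d,uv):
    p=cv2.undistortPoints(np.array([[uv]],float),d["K"],d["D"])[0,0]
    C=np.linalg.inv(d["w2c"]); v=C[:3,:3]@np.array([p[0],p[1],1]); return C[:3,3],v
def onz(d,uv,z):
    o,v=ray(d,uv); return o+v*(z-o[2])/v[2]
def proj(d,P):
    P=np.atleast_2d(P); r=cv2.Rodrigues(d["w2c"][:3,:3])[0]
    return cv2.projectPoints(P.astype(float),r,d["w2c"][:3,3],d["K"],d["D"])[0][:,0]
def shift(goal,yaw=None):
    "row numbers from current pose to TCP goal (tool down, closing line y at world yaw)"
    s=get_state();T=Tool(s); t=T[:3,:3].T@(np.array(goal)-T[:3,3])/0.5
    w=np.zeros(3)
    if yaw is not None:
        y=np.array([np.cos(yaw),np.sin(yaw),0]); 
        if y@T[:3,1]<0:y=-y
        z=np.array([0,0,-1.]);G=np.c_[np.cross(y,z),y,z]
        w=R.from_matrix(T[:3,:3].T@G).as_rotvec()/0.5
    print("pos",np.round(T[:3,3],4),"row",np.round(t,4),np.round(w,4))
E
python3 - <<'E'
from h import *
d=shot("scene")
for n,uv,z in [("stopL",(160,199),.085),("stopR",(298,221),.085),("tag1",(179,188),.12),("tag2",(196,192),.12),("tag3",(240,200),.12),("timer",(388,283),.02),("dial",(393,268),.078),("mouse",(318,215),.018),("glue",(401,215),.092),("red1",(333,252),.03),("red2",(376,340),.03),("notes",(205,178),.024)]:
    print(n,np.round(onz(d,uv,z),3))
p=d["pixels"]
a=cv2.resize(p[170:260,140:310],None,fx=4.6,fy=4.6,interpolation=cv2.INTER_CUBIC)
cv2.imwrite("pics/crop1.png",a)
w=shot("wrist","w0.png"); print(np.round(w["mount"],3).tolist(),w["K"].round(1).tolist())
E
```

```text
stopL [0.476 0.362 0.085]
stopR [ 0.528 -0.019  0.085]
tag1 [0.501 0.311 0.12 ]
tag2 [0.502 0.26  0.12 ]
tag3 [0.514 0.138 0.12 ]
timer [ 0.463 -0.273  0.02 ]
dial [ 0.462 -0.273  0.078]
mouse [ 0.641 -0.047  0.018]
glue [ 0.639 -0.267  0.092]
red1 [ 0.505 -0.124  0.03 ]
red2 [ 0.294 -0.27   0.03 ]
notes [0.674 0.335 0.024]
[[0.0, -0.949, -0.316, 0.082], [1.0, 0.001, -0.0, 0.0], [0.0, -0.316, 0.949, 0.021], [0.0, 0.0, 0.0, 1.0]] [[328.2, 0.0, 270.5], [0.0, 328.2, 214.0], [0.0, 0.0, 1.0]]
```

View pics/crop1.png

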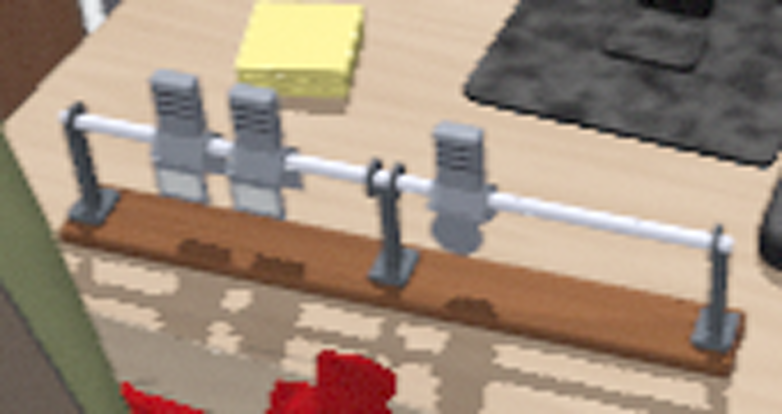

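The crop shows two rectangular-plate tags on the left rail at crop (180,135) and (257,150). The round-plate break tag is on the right rail at (460,185). The red objects lie on the desk and are not the break tag. Now I'll move over the rack for a close look.

```bash
python3 - <<'E'
from h import *
import plant; print([k for k in dir(plant) if k[0]!='_' ], getattr(plant,'nose_length',None))
shift([.50,.20,.42],.135)
E
```

```text
['Unreachable', 'finish_job', 'get_state', 'nose_length', 'snapshot'] 0.166
pos [0.2415 0.5763 0.4042] row [-0.7676 -0.4944 -0.0309] [-1.8000e-03  1.3000e-03  2.0782e+00]
```

play_rows --rows '[[[-0.4, -0.25, -0.02, 0, 0, 0.5], [-0.77, -0.49, -0.03, 0, 0, 1], [-0.77, -0.49, -0.03, 0, 0, 1], [-0.77, -0.49, -0.03, 0, 0, 1], [-0.77, -0.49, -0.03, 0, 0, 1], [-0.77, -0.49, -0.03, 0, 0, 1], [-0.77, -0.49, -0.03, 0, 0, 1], [-0.77, -0.49, -0.03, 0, 0, 1], [-0.77, -0.49, -0.03, 0, 0, 1], [-0.77, -0.49, -0.03, 0, 0, 1], [-0.77, -0.49, -0.03, 0, 0, 1], [-0.77, -0.49, -0.03, 0, 0, 1], [-0.77, -0.49, -0.03, 0, 0, 1]]]'

```text
clock: 1.28
tool_pos: [0.5033, 0.1988, 0.4196]
eef_rot: [0.436, 0.9, -0.0, 0.0]
contact_force: [0.4, 1.4, -0.6]
opening: 1.002
finger_force: 0.0
```

play_rows --rows '[[[0, 0, 0, 0, 0, 1], [0, 0, 0, 0, 0, 1], [0, 0, 0, 0, 0, 1], [0, 0, 0, 0, 0, 1], [0, 0, 0, 0, 0, 1], [0, 0, 0, 0, 0, 1], [0, 0, 0, 0, 0, 1], [0, 0, 0, 0, 0, 1], [0, 0, 0, 0, 0, 1], [0, 0, 0, 0, 0, 1]]]'

```text
clock: 2.12
tool_pos: [0.5019, 0.2017, 0.4197]
eef_rot: [0.643, 0.766, 0.0, -0.0]
contact_force: [0.6, -0.6, 0.7]
opening: 1.0
finger_force: 0.0
```

```bash
python3 - <<'E'
from h import *
shift([.50,.20,.42],.135); print(get_state()["clock"],np.round(get_state()["q"],2))
w=shot("wrist","w1.png")
E
```

```text
pos [0.5019 0.2017 0.4197] row [-0.0027 -0.0044 -0.0006] [-0.0001 -0.0005  0.0797]
2.1167 [-0.5   0.56  0.05  1.81 -0.03  0.78 -0.26]
```

View pics/w1.png

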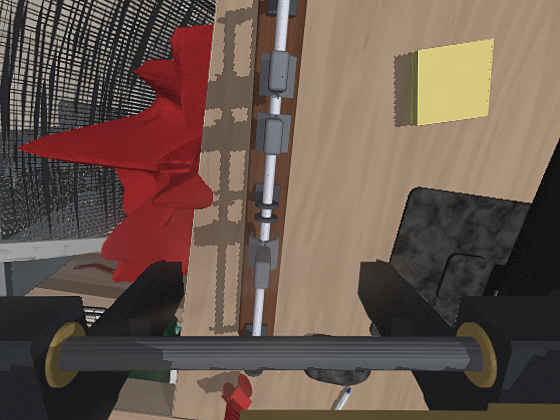

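Wrist view: the rail runs from (284,10) down to (256,330). The task tag tabs are at (279,72) and (273,130). The centre stops are at (265,205), and the break tag is at (263,262). I'll enlarge it for exact points.

```bash
python3 - <<'E'
from h import *
d=shot("wrist"); p=d["pixels"]
c=p[30:300,210:330]; a=cv2.resize(cv2.rotate(c,cv2.ROTATE_90_CLOCKWISE),None,fx=2.96,fy=2.96,interpolation=cv2.INTER_CUBIC); cv2.imwrite("pics/c2.png",a)
hsv=cv2.cvtColor(p,cv2.COLOR_BGR2HSV)
m=((hsv[...,2]>170)&(hsv[...,1]<45)).astype(np.uint8)
pts=[]
for r in list(range(20,45,3))+list(range(155,185,3))+list(range(295,320,3)):
    u=np.where(m[r,240:300])[0]+240
    if 4<len(u)<22: q=onz(d,(u.mean(),r),.088); pts.append(q)
pts=np.array(pts); k=np.polyfit(pts[:,1],pts[:,0],1); print(len(pts),k,"yaw",-np.arctan(k[0]),"res",np.abs(np.polyval(k,pts[:,1])-pts[:,0]).max())
E
```

```text
28 [-0.09279613  0.51857472] yaw 0.09253114223940913 res 0.0007390495699205468
```

View pics/c2.png

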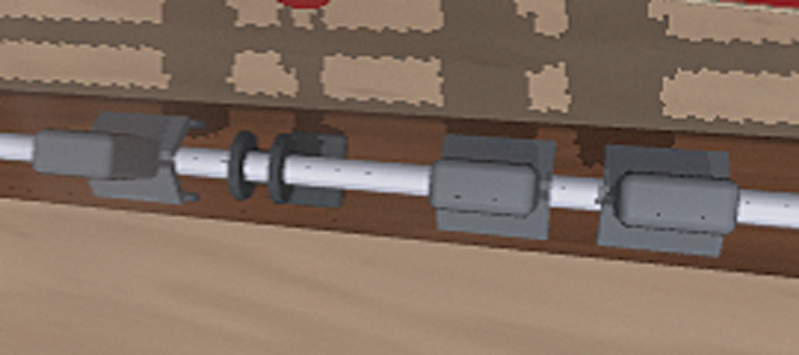

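Crop: the tab tops are centred at about (75,153) for the break tag, (484,190) for task B and (678,202) for task A. The middle stop discs are at x = 242 and 282.

```bash
python3 - <<'E'
from h import *
d=shot("wrist")
f=lambda X,Y:(210+Y/2.96,299-X/2.96)
k=np.array([-0.09279613,0.51857472]);yaw=-np.arctan(k[0]);Y=np.array([-np.sin(yaw),np.cos(yaw),0]);X=np.array([np.cos(yaw),np.sin(yaw),0])
c=onz(d,f(262,168),.085);c[0]=np.polyval(k,c[1]);print("rack",c)
for n,q in [("break",(75,153)),("B",(484,190)),("A",(678,202))]:
    g=onz(d,f(*q),.134);print(n,g.round(4),"rack xy",round((g-c)@X,4),round((g-c)@Y,4))
for n,q in [("breakends",(35,150)),("",(113,155)),("B",(433,190)),("B",(536,190)),("A",(622,200)),("A",(736,204))]:
    g=onz(d,f(*q),.134);print(n,round((g-c)@Y,4))
s=shot("scene")
for n,uv in [("stopL",(160,199)),("stopR",(298,221))]:
    g=onz(s,uv,.085);print(n,round((g-c)@X,4),round((g-c)@Y,4))
for t in (.102,-.102):print(c+t*Y)
E
```

```text
rack [0.50160609 0.18285929 0.085     ]
break [0.505  0.1385 0.134 ] rack xy -0.0007 -0.0445
B [0.4946 0.2606 0.134 ] rack xy 0.0002 0.078
A [0.4891 0.3076 0.134 ] rack xy -0.0009 0.1253
breakends -0.0584
 -0.0316
B 0.0646
B 0.0912
A 0.1123
A 0.1383
stopL -0.0086 0.181
stopR 0.0075 -0.2031
[0.49218137 0.28442294 0.085     ]
[0.5110308  0.08129565 0.085     ]
```

Checks pass: tab lengths are about 26–28 mm, and the tabs sit within 1 mm of the rail line. Going for tag A.

```bash
python3 - <<'E'
from h import *
shift([.4895,.3076,.40],.0925);shift([.4895,.3076,.27],.0925)
E
```

```text
pos [0.502  0.2016 0.4197] row [0.2131 0.0122 0.0394] [ 0.     -0.0002  0.1633]
pos [0.502  0.2016 0.4197] row [0.2131 0.0122 0.2994] [ 0.     -0.0002  0.1633]
```

play_rows --rows '[[[0.1, 0.006, 0.02, 0, 0, 0.1], [0.213, 0.012, 0.04, 0, 0, 0.163], [0.213, 0.012, 0.08, 0, 0, 0.163], [0.213, 0.012, 0.12, 0, 0, 0.163], [0.213, 0.012, 0.16, 0, 0, 0.163], [0.213, 0.012, 0.18, 0, 0, 0.163], [0.213, 0.012, 0.18, 0, 0, 0.163], [0.213, 0.012, 0.18, 0, 0, 0.163]]]' --claw 0.2

```text
clock: 2.98
tool_pos: [0.4897, 0.3072, 0.3298]
eef_rot: [0.674, 0.739, -0.0, 0.0]
contact_force: [-0.4, 0.8, -0.1]
opening: 0.805
finger_force: 0.0
```

```bash
python3 - <<'E'
from h import *
shift([.4895,.3076,.27],.0925)
w=shot("wrist","w2.png")
E
```

```text
pos [0.4897 0.3072 0.3298] row [ 0.0008 -0.0003  0.1197] [-0.0004  0.0006 -0.0017]
```

View pics/w2.png

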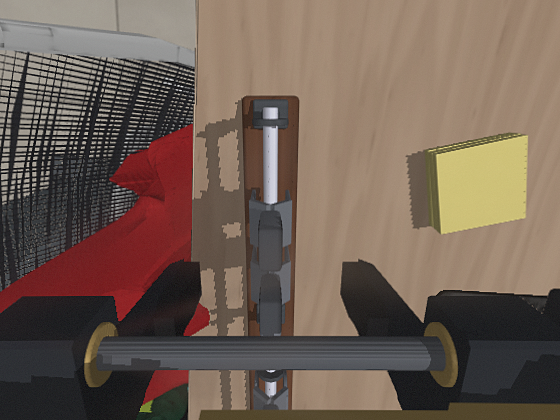

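The wrist view shows tab A at (270,240), midway between the fingers, which is where the grasp axis projects. Descend and grip.

play_rows --rows '[[[0, 0, 0.05, 0, 0, 0], [0, 0, 0.09, 0, 0, 0], [0, 0, 0.12, 0, 0, 0], [0, 0, 0.12, 0, 0, 0], [0, 0, 0.12, 0, 0, 0]]]'

```text
clock: 3.45
tool_pos: [0.4899, 0.3075, 0.2705]
eef_rot: [0.674, 0.739, 0.0, 0.0]
contact_force: [-0.0, -0.4, -0.2]
opening: 0.798
finger_force: 0.0
```

play_rows --rows '[[[0, 0, 0, 0, 0, 0], [0, 0, 0, 0, 0, 0], [0, 0, 0, 0, 0, 0], [0, 0, 0, 0, 0, 0], [0, 0, 0, 0, 0, 0], [0, 0, 0, 0, 0, 0], [0, 0, 0, 0, 0, 0], [0, 0, 0, 0, 0, 0], [0, 0, 0, 0, 0, 0], [0, 0, 0, 0, 0, 0]]]' --claw 1 --squeeze 20

```text
clock: 4.28
tool_pos: [0.4893, 0.3077, 0.2697]
eef_rot: [0.674, 0.739, -0.0, -0.0]
contact_force: [-1.2, -0.0, -0.0]
opening: 0.161
finger_force: 20.0
```

play_rows --rows '[[[0, 0, -0.05, 0, 0, 0], [0, 0, -0.1, 0, 0, 0], [0, 0, -0.15, 0, 0, 0], [0, 0, -0.22, 0, 0, 0], [0, 0, -0.22, 0, 0, 0], [-0.06, 0, -0.22, 0, 0, 0], [-0.12, 0, -0.22, 0, 0, 0], [-0.18, 0, -0.22, 0, 0, 0], [-0.24, 0, -0.22, 0, 0, 0], [-0.3, 0, -0.22, 0, 0, 0], [-0.36, 0, -0.22, 0, 0, 0], [-0.42, 0, -0.22, 0, 0, 0], [-0.48, 0, -0.22, 0, 0, 0], [-0.53, 0, -0.22, 0, 0, 0], [-0.576, 0, -0.22, 0, 0, 0], [-0.576, 0, -0.22, 0, 0, 0], [-0.576, 0, -0.22, 0, 0, 0]]]'

```text
clock: 5.7
tool_pos: [0.516, 0.0194, 0.3795]
eef_rot: [0.675, 0.738, -0.0, 0.0]
contact_force: [0.4, 0.8, 0.0]
opening: 0.155
finger_force: 20.0
```

```bash
python3 - <<'E'
from h import *
c=np.array([0.5016,0.1829]);Y=np.array([-np.sin(.0925),np.cos(.0925)])
print(get_state()["opening"],get_state()["finger_force"])
shift([*(c-.163*Y),.27],.0925); w=shot("wrist","w3.png")
E
```

```text
0.15477889058522198 20.00000835279934
pos [0.516  0.0194 0.3795] row [0.0024 0.0016 0.2189] [-0.0005  0.0008 -0.0068]
```

View pics/w3.png

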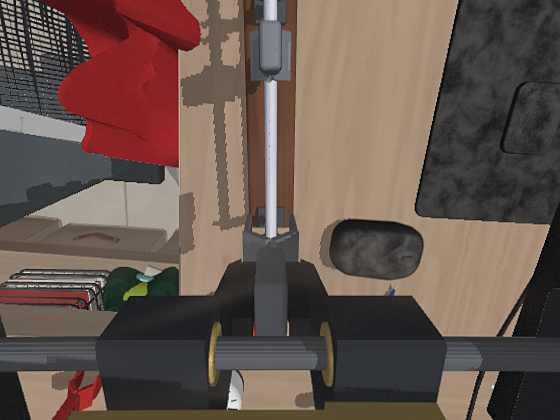

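Tag A is held upright at (270,260), in line with the rail (270,150), and clear of the end stop. Lower and release.

play_rows --rows '[[[0.002, 0.001, 0.06, 0, 0, 0], [0.002, 0.001, 0.12, 0, 0, 0], [0.002, 0.001, 0.16, 0, 0, 0], [0.002, 0.001, 0.19, 0, 0, 0], [0.002, 0.001, 0.21, 0, 0, 0], [0.002, 0.001, 0.219, 0, 0, 0], [0.002, 0.001, 0.219, 0, 0, 0], [0.002, 0.001, 0.219, 0, 0, 0]]]'

```text
clock: 6.42
tool_pos: [0.5166, 0.0228, 0.2706]
eef_rot: [0.673, 0.739, 0.001, 0.0]
contact_force: [0.2, -0.9, -0.3]
opening: 0.155
finger_force: 20.0
```

play_rows --rows '[[[0, 0, 0, 0, 0, 0], [0, 0, 0, 0, 0, 0], [0, 0, 0, 0, 0, 0], [0, 0, 0, 0, 0, 0], [0, 0, 0, 0, 0, 0], [0, 0, 0, 0, 0, 0]]]' --claw 0.4

```text
clock: 6.92
tool_pos: [0.5164, 0.0219, 0.2703]
eef_rot: [0.674, 0.739, 0.0, 0.0]
contact_force: [-0.4, 0.2, -0.4]
opening: 0.587
finger_force: 0.0
```

play_rows --rows '[[[0, 0, -0.06, 0, 0, 0], [0, 0, -0.13, 0, 0, 0], [0, 0, -0.2, 0, 0, 0], [0.1, 0, -0.2, 0, 0, 0], [0.18, 0, -0.2, 0, 0, 0], [0.26, 0, -0.2, 0, 0, 0], [0.34, 0, -0.2, 0, 0, 0], [0.42, 0, -0.2, 0, 0, 0], [0.482, 0, -0.2, 0, 0, 0], [0.482, 0, -0.2, 0, 0, 0], [0.482, 0, -0.2, 0, 0, 0]]]'

```text
clock: 7.83
tool_pos: [0.4933, 0.2643, 0.37]
eef_rot: [0.672, 0.741, 0.0, -0.0]
contact_force: [-0.5, -0.5, -0.1]
opening: 0.599
finger_force: 0.0
```

```bash
python3 - <<'E'
from h import *
print(get_state()["contact_force"])
shift([.4943,.2608,.27],.0925); s=shot("scene"); cv2.imwrite("pics/s1.png",cv2.resize(s["pixels"][165:265,140:310],None,fx=4.6,fy=4.6,interpolation=cv2.INTER_CUBIC))
E
```

```text
[-0.4676242  -0.53674584 -0.12832993]
pos [0.4933 0.2643 0.37  ] row [-0.0074  0.0015  0.2   ] [-0.0006 -0.0019  0.0102]
```

View pics/s1.png

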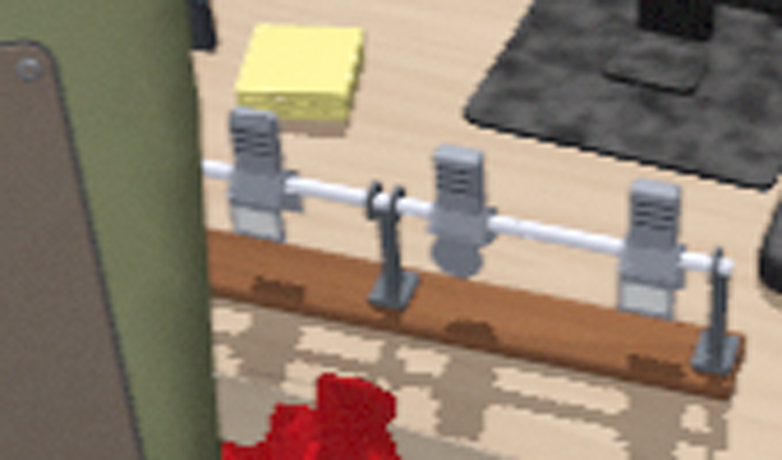

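Tag A hangs on the right rail at crop (650,250). Next is B, to y = -0.110 on the rack.

play_rows --rows '[[[-0.007, 0.001, 0.05, 0, 0, 0.01], [-0.007, 0.001, 0.11, 0, 0, 0.01], [-0.007, 0.001, 0.16, 0, 0, 0.01], [-0.007, 0.001, 0.2, 0, 0, 0.01], [-0.007, 0.001, 0.2, 0, 0, 0.01], [-0.007, 0.001, 0.2, 0, 0, 0.01]]]'

```text
clock: 8.38
tool_pos: [0.4953, 0.2565, 0.2698]
eef_rot: [0.677, 0.736, -0.001, 0.0]
contact_force: [0.1, -0.0, -0.1]
opening: 0.604
finger_force: 0.0
```

play_rows --rows '[[[0, 0, 0, 0, 0, 0], [0, 0, 0, 0, 0, 0], [0, 0, 0, 0, 0, 0], [0, 0, 0, 0, 0, 0], [0, 0, 0, 0, 0, 0], [0, 0, 0, 0, 0, 0], [0, 0, 0, 0, 0, 0]]]' --claw 1

```text
clock: 8.97
tool_pos: [0.4947, 0.2585, 0.2706]
eef_rot: [0.675, 0.737, -0.0, -0.0]
contact_force: [-1.5, -0.1, 3.1]
opening: 0.16
finger_force: 20.0
```

play_rows --rows '[[[0, 0, -0.05, 0, 0, 0], [0, 0, -0.1, 0, 0, 0], [0, 0, -0.15, 0, 0, 0], [0, 0, -0.22, 0, 0, 0], [0, 0, -0.22, 0, 0, 0], [-0.06, 0, -0.22, 0, 0, 0], [-0.12, 0, -0.22, 0, 0, 0], [-0.18, 0, -0.22, 0, 0, 0], [-0.24, 0, -0.22, 0, 0, 0], [-0.3, 0, -0.22, 0, 0, 0], [-0.35, 0, -0.22, 0, 0, 0], [-0.376, 0, -0.22, 0, 0, 0], [-0.376, 0, -0.22, 0, 0, 0], [-0.376, 0, -0.22, 0, 0, 0]]]'

```text
clock: 10.13
tool_pos: [0.5114, 0.071, 0.38]
eef_rot: [0.676, 0.737, 0.0, -0.0]
contact_force: [-0.2, 0.2, -0.4]
opening: 0.16
finger_force: 20.0
```

```bash
python3 - <<'E'
from h import *
c=np.array([0.5016,0.1829]);Y=np.array([-np.sin(.0925),np.cos(.0925)])
shift([*(c-.110*Y),.27],.0925)
E
```

```text
pos [0.5114 0.071  0.38  ] row [0.0046 0.0012 0.22  ] [-0.0003 -0.0008 -0.0128]
```

play_rows --rows '[[[0.004, 0.001, 0.06, 0, 0, -0.01], [0.004, 0.001, 0.12, 0, 0, -0.01], [0.004, 0.001, 0.16, 0, 0, -0.01], [0.004, 0.001, 0.19, 0, 0, -0.01], [0.004, 0.001, 0.21, 0, 0, -0.01], [0.004, 0.001, 0.219, 0, 0, -0.01], [0.004, 0.001, 0.219, 0, 0, -0.01], [0.004, 0.001, 0.219, 0, 0, -0.01]]]'

```text
clock: 10.8
tool_pos: [0.5117, 0.0745, 0.271]
eef_rot: [0.673, 0.74, 0.0, -0.0]
contact_force: [-0.8, -0.2, 0.7]
opening: 0.156
finger_force: 20.0
```

play_rows --rows '[[[0, 0, 0, 0, 0, 0], [0, 0, 0, 0, 0, 0], [0, 0, 0, 0, 0, 0], [0, 0, 0, 0, 0, 0], [0, 0, 0, 0, 0, 0], [0, 0, 0, 0, 0, 0]]]' --claw 0.4

```text
clock: 11.3
tool_pos: [0.5118, 0.0732, 0.2708]
eef_rot: [0.674, 0.739, 0.0, 0.0]
contact_force: [0.5, 0.1, 0.7]
opening: 0.581
finger_force: 0.0
```

play_rows --rows '[[[0, 0, -0.06, 0, 0, 0], [0, 0, -0.12, 0, 0, 0], [0, 0, -0.16, 0, 0, 0], [0.06, 0, -0.16, 0, 0, 0], [0.131, 0, -0.16, 0, 0, 0], [0.131, 0, -0.16, 0, 0, 0], [0.131, 0, -0.16, 0, 0, 0], [0.131, 0, -0.16, 0, 0, 0]]]'

```text
clock: 11.97
tool_pos: [0.5055, 0.1382, 0.3506]
eef_rot: [0.674, 0.739, -0.0, 0.0]
contact_force: [-0.4, -0.2, -0.7]
opening: 0.6
finger_force: 0.0
```

```bash
python3 - <<'E'
from h import *
shift([.5055,.1385,.27],.0925); s=shot("scene"); w=shot("wrist")
a=cv2.resize(s["pixels"][165:265,140:310],(782,460)); b=cv2.resize(w["pixels"][:,150:400],None,fx=.33,fy=.33)
a[:b.shape[0],:b.shape[1]]=b; cv2.imwrite("pics/s2.png",a)
E
```

```text
pos [0.5055 0.1382 0.3506] row [8.000e-04 1.000e-04 1.612e-01] [-0.001   0.0013  0.0008]
```

View pics/s2.png

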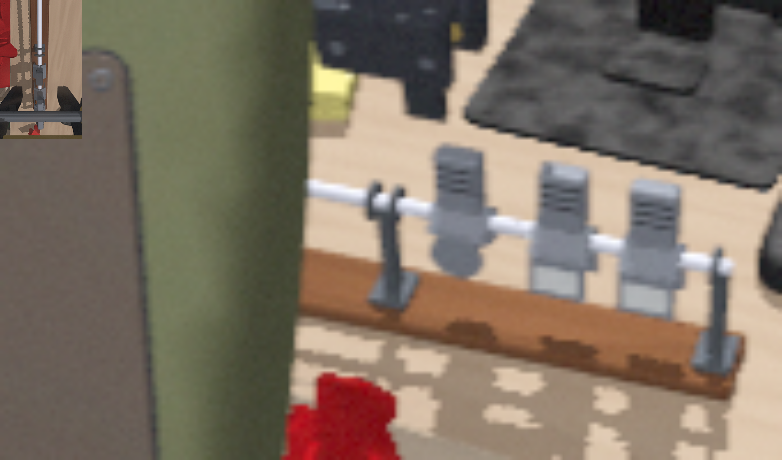

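Both task tags hang on the right rail at (560,235) and (650,250). The break tag at (458,215) has round plates, so it is the right one. Grip it and carry it to the left rail.

play_rows --rows '[[[0, 0, 0.05, 0, 0, 0], [0, 0, 0.1, 0, 0, 0], [0, 0, 0.14, 0, 0, 0], [0, 0, 0.16, 0, 0, 0], [0, 0, 0.16, 0, 0, 0], [0, 0, 0.16, 0, 0, 0]]]'

```text
clock: 12.57
tool_pos: [0.5059, 0.1377, 0.2707]
eef_rot: [0.674, 0.739, -0.0, -0.0]
contact_force: [-0.4, 0.1, 0.0]
opening: 0.601
finger_force: 0.0
```

play_rows --rows '[[[0, 0, 0, 0, 0, 0], [0, 0, 0, 0, 0, 0], [0, 0, 0, 0, 0, 0], [0, 0, 0, 0, 0, 0], [0, 0, 0, 0, 0, 0], [0, 0, 0, 0, 0, 0], [0, 0, 0, 0, 0, 0]]]' --claw 1

```text
clock: 13.15
tool_pos: [0.5055, 0.1385, 0.2709]
eef_rot: [0.674, 0.739, -0.0, -0.0]
contact_force: [-0.4, -0.3, 1.9]
opening: 0.156
finger_force: 20.0
```

play_rows --rows '[[[0, 0, -0.05, 0, 0, 0], [0, 0, -0.1, 0, 0, 0], [0, 0, -0.15, 0, 0, 0], [0, 0, -0.22, 0, 0, 0], [0, 0, -0.22, 0, 0, 0], [0.06, 0, -0.22, 0, 0, 0], [0.12, 0, -0.22, 0, 0, 0], [0.18, 0, -0.22, 0, 0, 0], [0.24, 0, -0.22, 0, 0, 0], [0.293, 0, -0.22, 0, 0, 0], [0.293, 0, -0.22, 0, 0, 0], [0.293, 0, -0.22, 0, 0, 0], [0.293, 0, -0.22, 0, 0, 0]]]'

```text
clock: 14.23
tool_pos: [0.4921, 0.2834, 0.3803]
eef_rot: [0.674, 0.739, -0.001, 0.0]
contact_force: [0.2, -0.7, -0.2]
opening: 0.155
finger_force: 20.0
```

```bash
python3 - <<'E'
from h import *
c=np.array([0.5016,0.1829]);Y=np.array([-np.sin(.0925),np.cos(.0925)])
shift([*(c+.102*Y),.2705],.0925)
E
```

```text
pos [0.4921 0.2834 0.3803] row [0.0024 0.0004 0.2195] [-0.0013  0.0029 -0.001 ]
```

play_rows --rows '[[[0.002, 0, 0.06, 0, 0, 0], [0.002, 0, 0.12, 0, 0, 0], [0.002, 0, 0.16, 0, 0, 0], [0.002, 0, 0.19, 0, 0, 0], [0.002, 0, 0.21, 0, 0, 0], [0.002, 0, 0.219, 0, 0, 0], [0.002, 0, 0.219, 0, 0, 0], [0.002, 0, 0.219, 0, 0, 0]]]'

```text
clock: 14.9
tool_pos: [0.4924, 0.2843, 0.2717]
eef_rot: [0.674, 0.739, -0.0, 0.0]
contact_force: [-1.4, -1.0, 0.3]
opening: 0.162
finger_force: 20.0
```

play_rows --rows '[[[0, 0, 0, 0, 0, 0], [0, 0, 0, 0, 0, 0], [0, 0, 0, 0, 0, 0], [0, 0, 0, 0, 0, 0], [0, 0, 0, 0, 0, 0], [0, 0, 0, 0, 0, 0]]]' --claw 0.4

```text
clock: 15.4
tool_pos: [0.4921, 0.2854, 0.2713]
eef_rot: [0.674, 0.739, 0.0, 0.0]
contact_force: [-0.3, -0.2, 0.4]
opening: 0.584
finger_force: 0.0
```

play_rows --rows '[[[0, 0, -0.06, 0, 0, 0], [0, 0, -0.12, 0, 0, 0], [0, 0, -0.2, 0, 0, 0], [0, 0, -0.26, 0, 0, 0], [-0.1, 0, -0.26, 0, 0, 0], [-0.2, 0, -0.26, 0, 0, 0], [-0.3, 0, -0.26, 0, 0, 0], [-0.4, 0, -0.26, 0, 0, 0], [-0.5, 0, -0.26, 0, 0, 0], [-0.6, 0, -0.26, 0, 0, 0], [-0.7, 0, -0.26, 0, 0, 0], [-0.8, 0, -0.26, 0, 0, 0], [-0.9, 0, -0.26, 0, 0, 0], [-1, 0, -0.26, 0, 0, 0], [-1, 0, -0.26, 0, 0, 0], [-1, 0, -0.26, 0, 0, 0], [-1, 0, -0.26, 0, 0, 0]]]'

```text
clock: 16.82
tool_pos: [0.5367, -0.2232, 0.4014]
eef_rot: [0.679, 0.734, -0.003, 0.003]
contact_force: [-0.3, -1.5, -0.4]
opening: 0.599
finger_force: 0.0
```

```bash
python3 - <<'E'
from h import *
shift([.44,-.33,.40],.0925);print(np.round(get_state()["q"],2))
E
```

```text
pos [ 0.5367 -0.2232  0.4014] row [-0.1977 -0.2096  0.0045] [ 0.0003  0.0168 -0.0275]
[ 0.29  0.63  0.03  1.71 -0.01  0.79  0.41]
```

play_rows --rows '[[[-0.06, -0.06, 0, 0, 0, 0], [-0.12, -0.12, 0, 0, 0, 0], [-0.17, -0.17, 0, 0, 0, 0], [-0.2, -0.21, 0, 0, 0, 0], [-0.2, -0.21, 0, 0, 0, 0], [-0.2, -0.21, 0, 0, 0, 0], [-0.2, -0.21, 0, 0, 0, 0]]]'

```text
clock: 17.4
tool_pos: [0.4438, -0.3209, 0.4012]
eef_rot: [0.673, 0.739, 0.001, 0.0]
contact_force: [0.5, 0.2, 0.4]
opening: 0.6
finger_force: 0.0
```

```bash
python3 - <<'E'
from h import *
w=shot("wrist"); s=shot("scene")
a=cv2.resize(w["pixels"],(560,420)); b=cv2.resize(s["pixels"][165:255,140:310],(480,170*480*0+254)); print(proj(w,[[.463,-.273,.036],[.463,-.273,.078]]))
o=np.zeros((600,800,3),np.uint8);o[:420,:560]=a;o[420:,:340]=cv2.resize(s["pixels"][165:255,140:310],(340,180));o[420:,350:590]=cv2.resize(s["pixels"][240:330,330:450],(240,180))
u,v=proj(w,[[.463,-.273,.05]])[0].astype(int); x0=max(u-60,0);y0=max(v-60,0)
cr=w["pixels"][y0:y0+120,x0:x0+120]; o[:230,568:798]=cv2.resize(cr,(230,230),interpolation=cv2.INTER_CUBIC); print(x0,y0)
cv2.imwrite("pics/t1.png",o)
E
```

```text
[[293.0838464  142.26337569]
 [296.14208586 147.27921192]]
234 83
```

View pics/t1.png

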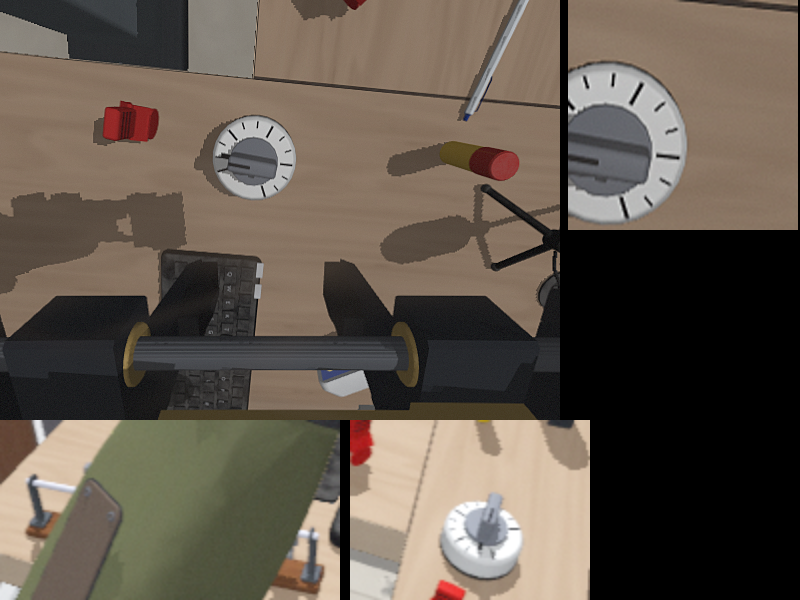

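The timer is now at wrist (255,157) and scene (396,300). It was at (388,285) before, so it has been knocked aside. The pointer nib is at about (218,157). I'll measure it properly.

```bash
python3 - <<'E'
from h import *
w=shot("wrist"); p=w["pixels"]
hsv=cv2.cvtColor(p,cv2.COLOR_BGR2HSV)
m=((hsv[...,2]>150)&(hsv[...,1]<30)).astype(np.uint8); m[:,:190]=0;m[:,320:]=0;m[:90]=0;m[215:]=0
n,l,st,ce=cv2.connectedComponentsWithStats(m); i=1+st[1:,4].argmax(); c=cv2.convexHull(cv2.findContours((l==i).astype(np.uint8),0,1)[0][0]); e=cv2.fitEllipse(c); print(e)
q=np.array([onz(w,x,.036) for x in c[:,0]]); (cx,cy),r=cv2.minEnclosingCircle(q[:,:2].astype(np.float32)); print("top",cx,cy,r)
# polar unwrap of the top: black mark angles
C=np.array([cx,cy]); g=cv2.cvtColor(p,cv2.COLOR_BGR2GRAY).astype(np.float32)
al=np.radians(np.arange(0,360,1.)); 
for rr in (.034,.040):
    pr=proj(w,np.c_[cx+rr*np.cos(al),cy+rr*np.sin(al),0*al+.036]).astype(np.float32)
    v=cv2.remap(g,pr[None,:,0],pr[None,:,1],1)[0]; print(rr,[int(a) for a in range(360) if v[a]<110 and v[a]<=min(v[a-1],v[(a+1)%360])])
cv2.imwrite("pics/t2.png",cv2.resize(p[105:210,200:310],None,fx=5.4,fy=5.4,interpolation=cv2.INTER_CUBIC))
E
```

```text
((255.10655212402344, 157.62136840820312), (77.97540283203125, 80.84774017333984), 153.92282104492188)
top 0.4251008927822113 -0.2937503457069397 0.042334672063589096
0.034 [19, 43, 67, 91, 115, 138, 161, 178, 181, 204, 288, 332, 355]
0.04 [160, 182, 203, 289, 310]
```

View pics/t2.png

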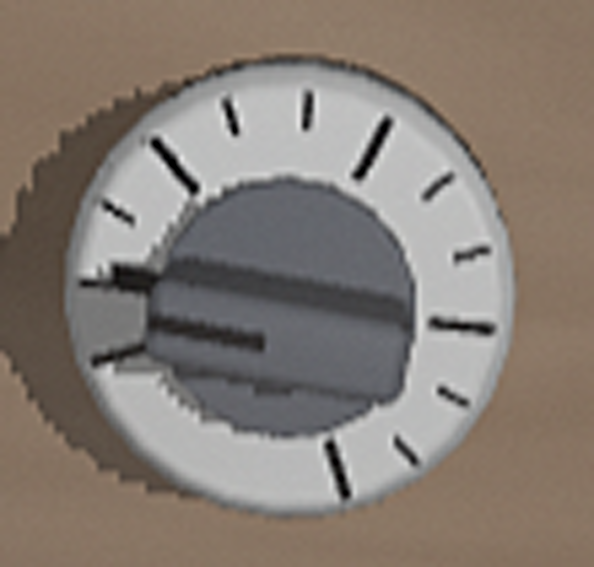

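```bash
python3 - <<'E'
from h import *
w=shot("wrist"); f=lambda X,Y:(200+X/5.4-.4,105+Y/5.4-.4)
# mark centres in crop t2, k=0..12
M={0:(118,355),1:(95,284),2:(118,211),3:(175,165),4:(231,117),5:(307,110),6:(373,149),7:(438,186),8:(471,254),9:(461,326),10:(453,397),11:(405,450),12:(339,470)}
out={k:onz(w,f(*v),.036)[:2] for k,v in M.items()}
th=lambda p,c:np.degrees(np.arctan2(*(p-c)[::-1]))
from scipy.optimize import least_squares
F=lambda x:[np.sin(np.radians(th(out[k],x[:2])-(x[2]-22.5*k))) for k in M]
r=least_squares(F,[.425,-.294,201]);print(r.x,np.degrees(r.fun).round(1))
c=r.x[:2]; print({k:round(float(np.linalg.norm(out[k]-c)),4) for k in M})
e=[onz(w,f(*v),.030)[:2] for v in [(66,280),(294,58),(515,290),(295,515)]];print("edge r",[np.linalg.norm(x-c).round(4) for x in e])
a,b=onz(w,f(150,318),.078)[:2],onz(w,f(405,362),.078)[:2]; print("bar",a,b,(a+b)/2,np.linalg.norm(a-b),th(a,b))
a,b=onz(w,f(160,288),.078)[:2],onz(w,f(408,325),.078)[:2];print("edge1",th(a,b))
a,b=onz(w,f(155,322),.078)[:2],onz(w,f(262,344),.078)[:2];print("line",th(a,b))
yaw=np.radians(th(a,b)-90)
print(np.round(get_state()["q"],2));shift([*c,.33],np.radians(86))
E
```

```text
[  0.42383085  -0.29596787 201.43468358] [ 0.   0.1 -0.3 -0.2  0.1  0.2  0.1 -0.  -0.1 -0.1 -0.1 -0.1  0.2]
{0: 0.0349, 1: 0.0376, 2: 0.037, 3: 0.034, 4: 0.0369, 5: 0.037, 6: 0.0339, 7: 0.0367, 8: 0.0366, 9: 0.0338, 10: 0.0368, 11: 0.0366, 12: 0.0342}
edge r [np.float64(0.0442), np.float64(0.0459), np.float64(0.0444), np.float64(0.0439)]
bar [ 0.4019525  -0.29323825] [ 0.44607465 -0.29661068] [ 0.42401358 -0.29492446] 0.04425084384980329 175.62915432994433
edge1 177.00429394569326
line 173.77035988194467
[ 0.54  0.59 -0.    1.81 -0.    0.74  0.64]
pos [ 0.4441 -0.3205  0.4011] row [ 0.0527 -0.0357  0.1423] [ 1.8000e-03 -1.0000e-04 -2.8113e+00]
```

The fit is tight: residuals ≤0.3°, centre (0.424,-0.296), 0 mark at 201.4°. The bar points to 175.7°, so the dial is near 6 min. Moving above it with the pads across the bar.

play_rows --rows '[[[0.03, -0.02, 0.05, 0, 0, -0.25], [0.053, -0.036, 0.1, 0, 0, -0.5], [0.053, -0.036, 0.14, 0, 0, -0.75], [0.053, -0.036, 0.14, 0, 0, -1], [0.053, -0.036, 0.14, 0, 0, -1]]]'

```text
clock: 18.02
tool_pos: [0.4227, -0.2962, 0.3301]
eef_rot: [0.468, 0.884, 0.001, -0.001]
contact_force: [-0.6, 0.5, 0.3]
opening: 0.598
finger_force: 0.0
```

play_rows --rows '[[[0, 0, 0, 0, 0, -0.25], [0, 0, 0, 0, 0, -0.5], [0, 0, 0, 0, 0, -0.75], [0, 0, 0, 0, 0, -1], [0, 0, 0, 0, 0, -1]]]'

```text
clock: 18.43
tool_pos: [0.4232, -0.2971, 0.3317]
eef_rot: [0.237, 0.972, 0.0, 0.001]
contact_force: [-0.5, -0.0, 0.7]
opening: 0.599
finger_force: 0.0
```

play_rows --rows '[[[0, 0, 0, 0, 0, -0.25], [0, 0, 0, 0, 0, -0.5], [0, 0, 0, 0, 0, -0.7], [0, 0, 0, 0, 0, -0.81], [0, 0, 0, 0, 0, -0.81], [0, 0, 0, 0, 0, -0.81], [0, 0, 0, 0, 0, -0.81]]]'

```text
clock: 19.02
tool_pos: [0.4228, -0.297, 0.3314]
eef_rot: [0.038, 0.999, -0.0, 0.0]
contact_force: [0.2, 0.7, -1.1]
opening: 0.601
finger_force: 0.0
```

```bash
python3 - <<'E'
from h import *
print(np.round(get_state()["q"],2));shift([.4238,-.296,.217],np.radians(85.7))
w=shot("wrist"); s=shot("scene"); print(proj(w,[[.4238,-.296,.078]]),proj(s,[[.4238,-.296,.078]]))
o=np.zeros((600,800,3),np.uint8);o[:420,:560]=w["pixels"];o[420:,:340]=cv2.resize(s["pixels"][165:255,140:310],(340,180));o[420:,350:590]=cv2.resize(s["pixels"][240:330,330:450],(240,180))
cv2.imwrite("pics/t3.png",o)
E
```

```text
[ 0.76  0.68 -0.39  1.96  0.45  0.59  1.57]
pos [ 0.4228 -0.297   0.3314] row [-0.0017  0.0022  0.2288] [-0.0004  0.0007 -0.0039]
[[271.92212447 221.1881698 ]] [[401.11735159 283.30503573]]
```

View pics/t3.png

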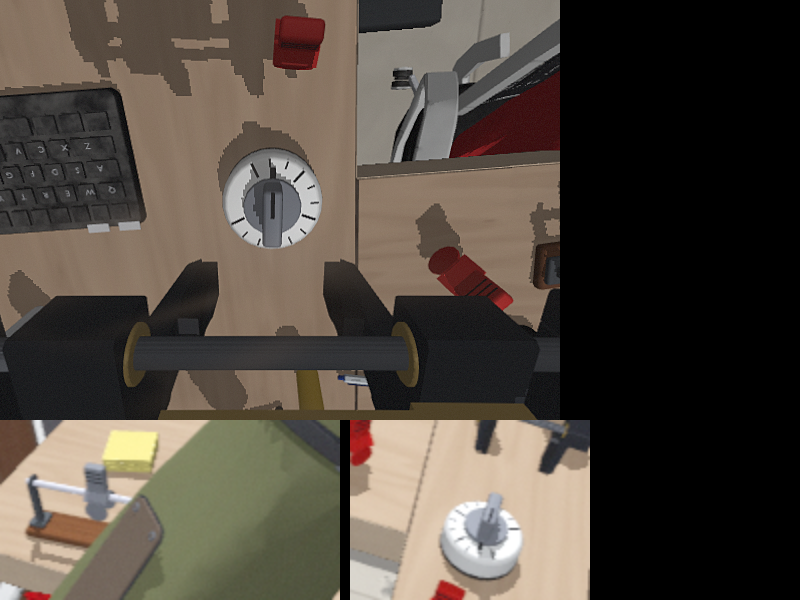

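The break tag hangs on the left rail at (96,490). The dial bar is at (272,210), vertical between the fingers, with the pointer up, which matches the projection (272,221). Descend and grip.

play_rows --rows '[[[-0.002, 0.002, 0.06, 0, 0, 0], [-0.002, 0.002, 0.12, 0, 0, 0], [-0.002, 0.002, 0.17, 0, 0, 0], [-0.002, 0.002, 0.21, 0, 0, 0], [-0.002, 0.002, 0.229, 0, 0, 0], [-0.002, 0.002, 0.229, 0, 0, 0], [-0.002, 0.002, 0.229, 0, 0, 0]]]'

```text
clock: 19.7
tool_pos: [0.4239, -0.2961, 0.2169]
eef_rot: [0.037, 0.999, -0.0, -0.0]
contact_force: [-0.6, -1.0, 0.6]
opening: 0.6
finger_force: 0.0
```

play_rows --rows '[[[0, 0, 0, 0, 0, 0], [0, 0, 0, 0, 0, 0], [0, 0, 0, 0, 0, 0], [0, 0, 0, 0, 0, 0], [0, 0, 0, 0, 0, 0], [0, 0, 0, 0, 0, 0], [0, 0, 0, 0, 0, 0], [0, 0, 0, 0, 0, 0]]]' --claw 1 --squeeze 25

```text
clock: 20.37
tool_pos: [0.4237, -0.2961, 0.217]
eef_rot: [0.037, 0.999, 0.0, 0.0]
contact_force: [-0.1, 1.2, 5.1]
opening: 0.17
finger_force: 25.0
```

```bash
python3 - <<'E'
from h import *
s=get_state();T=Tool(s);y=np.degrees(np.arctan2(T[1,1],T[0,1]));print("tooly",y,"dial",np.radians(201.43-(y+90)),np.round(s["q"],2),s["contact_force"],s["moment"])
E
```

```text
tooly 85.8115809124213 dial 0.4471257622340099 [ 0.66  0.87 -0.22  2.02  0.58  0.31  1.45] [-0.13127265  1.23537333  5.09372908] [ 0.23069429  0.14623301 -0.0100287 ]
```

play_rows --rows '[[[0, 0, 0, 0, 0, 0.2], [0, 0, 0, 0, 0, 0.4], [0, 0, 0, 0, 0, 0.6], [0, 0, 0, 0, 0, 0.8], [0, 0, 0, 0, 0, 1]]]'

```text
clock: 20.78
tool_pos: [0.4237, -0.296, 0.217]
eef_rot: [0.285, 0.959, 0.0, 0.0]
contact_force: [-0.8, 1.2, 6.1]
opening: 0.164
finger_force: 25.0
```

play_rows --rows '[[[0, 0, 0, 0, 0, 0.2], [0, 0, 0, 0, 0, 0.4], [0, 0, 0, 0, 0, 0.6], [0, 0, 0, 0, 0, 0.8], [0, 0, 0, 0, 0, 1]]]'

```text
clock: 21.2
tool_pos: [0.4238, -0.296, 0.217]
eef_rot: [0.513, 0.858, 0.0, 0.0]
contact_force: [-0.3, 0.9, 4.4]
opening: 0.17
finger_force: 25.0
```

play_rows --rows '[[[0, 0, 0, 0, 0, 0.2], [0, 0, 0, 0, 0, 0.4], [0, 0, 0, 0, 0, 0.6], [0, 0, 0, 0, 0, 0.8], [0, 0, 0, 0, 0, 1], [0, 0, 0, 0, 0, 1], [0, 0, 0, 0, 0, 1]]]'

```text
clock: 21.78
tool_pos: [0.4238, -0.296, 0.217]
eef_rot: [0.707, 0.707, 0.0, 0.0]
contact_force: [-0.6, 1.0, 6.2]
opening: 0.165
finger_force: 25.0
```

```bash
cat > st.py <<'E'
from h import *
s=get_state();T=Tool(s);y=np.degrees(np.arctan2(T[1,1],T[0,1]));print("tooly",y,"dial",np.radians((201.43-(y+90))%360),np.round(s["q"],2),np.round(s["tool_pos"],4),s["contact_force"],s["moment"],s["opening"])
E
python3 st.py
```

```text
tooly -0.006985170145340283 dial 1.9449422997151298 [ 0.5   0.87  0.03  2.03 -0.09  0.25  0.61] [ 0.4238 -0.296   0.217 ] [-0.59193186  0.95128697  6.15454743] [ 0.18909749  0.07370559 -0.03711885] 0.16458175166025685
```

play_rows --rows '[[[0, 0, 0, 0, 0, 0.2], [0, 0, 0, 0, 0, 0.4], [0, 0, 0, 0, 0, 0.6], [0, 0, 0, 0, 0, 0.8], [0, 0, 0, 0, 0, 1]]]'

```text
clock: 22.2
tool_pos: [0.4238, -0.296, 0.217]
eef_rot: [0.861, 0.508, 0.0, -0.0]
contact_force: [-0.3, 0.4, 4.9]
opening: 0.169
finger_force: 25.0
```

play_rows --rows '[[[0, 0, 0, 0, 0, 0.2], [0, 0, 0, 0, 0, 0.4], [0, 0, 0, 0, 0, 0.6], [0, 0, 0, 0, 0, 0.8], [0, 0, 0, 0, 0, 1]]]'

```text
clock: 22.62
tool_pos: [0.4238, -0.2961, 0.217]
eef_rot: [0.96, 0.279, 0.0, -0.0]
contact_force: [-1.1, 0.6, 4.7]
opening: 0.167
finger_force: 25.0
```

play_rows --rows '[[[0, 0, 0, 0, 0, 0.2], [0, 0, 0, 0, 0, 0.4], [0, 0, 0, 0, 0, 0.6], [0, 0, 0, 0, 0, 0.8], [0, 0, 0, 0, 0, 1], [0, 0, 0, 0, 0, 1], [0, 0, 0, 0, 0, 1]]]'

```text
clock: 23.2
tool_pos: [0.4239, -0.2961, 0.217]
eef_rot: [0.999, 0.035, 0.0, -0.0]
contact_force: [0.4, 1.2, 5.0]
opening: 0.166
finger_force: 25.0
```

```bash
python3 st.py
```

```text
tooly -85.9479027741079 dial 3.444894274089432 [ 0.35  0.9   0.28  2.03 -0.77  0.32 -0.22] [ 0.4239 -0.2961  0.217 ] [0.39552945 1.24456364 5.00367745] [ 0.17571573  0.18654044 -0.02609067] 0.16559901881910608
```

play_rows --rows '[[[0, 0, 0, 0, 0, 0.2], [0, 0, 0, 0, 0, 0.4], [0, 0, 0, 0, 0, 0.6], [0, 0, 0, 0, 0, 0.8], [0, 0, 0, 0, 0, 1]]]'

```text
clock: 23.62
tool_pos: [0.4238, -0.2962, 0.217]
eef_rot: [0.977, -0.215, 0.0, -0.0]
contact_force: [0.1, 0.9, 5.4]
opening: 0.172
finger_force: 25.0
```

play_rows --rows '[[[0, 0, 0, 0, 0, 0.2], [0, 0, 0, 0, 0, 0.4], [0, 0, 0, 0, 0, 0.6], [0, 0, 0, 0, 0, 0.8], [0, 0, 0, 0, 0, 1]]]'

```text
clock: 24.03
tool_pos: [0.4238, -0.2962, 0.217]
eef_rot: [0.893, -0.45, 0.0, -0.0]
contact_force: [-0.2, 0.4, 5.7]
opening: 0.168
finger_force: 25.0
```

```bash
python3 st.py
```

```text
tooly -143.4947119870824 dial 4.449275568872845 [ 0.29  0.92  0.4   2.04 -0.97  0.39 -1.03] [ 0.4238 -0.2962  0.217 ] [-0.20583525  0.40205074  5.74722856] [0.21808123 0.12042371 0.05969104] 0.16827410252460642
```

play_rows --rows '[[[0, 0, 0, 0, 0, 0.2], [0, 0, 0, 0, 0, 0.4], [0, 0, 0, 0, 0, 0.6], [0, 0, 0, 0, 0, 0.75], [0, 0, 0, 0, 0, 0.88], [0, 0, 0, 0, 0, 0.88], [0, 0, 0, 0, 0, 0.88], [0, 0, 0, 0, 0, 0.88]]]'

```text
clock: 24.7
tool_pos: [0.4237, -0.2962, 0.217]
eef_rot: [0.775, -0.632, 0.0, -0.0]
contact_force: [0.3, 1.3, 5.6]
opening: 0.171
finger_force: 25.0
```

```bash
python3 st.py; python3 - <<'E'
from h import *
s=shot("scene");p=s["pixels"]; u,v=proj(s,[[.4238,-.296,.05]])[0].astype(int)
a=p[v-40:v+40,u-50:u+50];b=shot("wrist")["pixels"]
cv2.imwrite("pics/t4.png",np.hstack([cv2.resize(a,(400,320),interpolation=cv2.INTER_CUBIC),cv2.resize(b[60:380,90:490],(400,320))]))
E
```

```text
tooly -168.45308143631084 dial 4.884881291691044 [ 0.28  0.92  0.41  2.04 -0.98  0.39 -1.46] [ 0.4237 -0.2962  0.217 ] [0.30244559 1.29985341 5.58502696] [ 0.22268067  0.04960098 -0.03797066] 0.17102840252966833
```

View pics/t4.png

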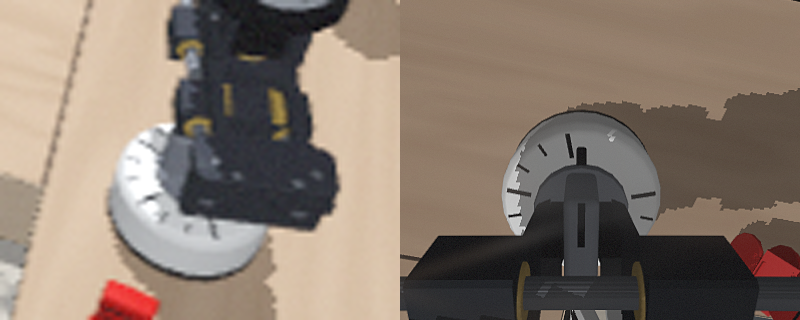

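The pointer at (582,155) is about 10° past the long 60 mark at (569,145). Now back to 25 minutes: 2.92 rad counter-clockwise.

play_rows --rows '[[[0, 0, 0, 0, 0, -0.2], [0, 0, 0, 0, 0, -0.4], [0, 0, 0, 0, 0, -0.6], [0, 0, 0, 0, 0, -0.8], [0, 0, 0, 0, 0, -1]]]'

```text
clock: 25.22
tool_pos: [0.4238, -0.2962, 0.217]
eef_rot: [0.908, -0.419, 0.0, -0.0]
contact_force: [0.3, -0.0, 5.4]
opening: 0.173
finger_force: 25.0
```

play_rows --rows '[[[0, 0, 0, 0, 0, -0.2], [0, 0, 0, 0, 0, -0.4], [0, 0, 0, 0, 0, -0.6], [0, 0, 0, 0, 0, -0.8], [0, 0, 0, 0, 0, -1]]]'

```text
clock: 25.63
tool_pos: [0.4238, -0.2962, 0.217]
eef_rot: [0.983, -0.181, 0.0, -0.0]
contact_force: [-0.8, 1.0, 5.3]
opening: 0.166
finger_force: 25.0
```

play_rows --rows '[[[0, 0, 0, 0, 0, -0.2], [0, 0, 0, 0, 0, -0.4], [0, 0, 0, 0, 0, -0.6], [0, 0, 0, 0, 0, -0.8], [0, 0, 0, 0, 0, -1]]]'

```text
clock: 26.05
tool_pos: [0.4239, -0.2961, 0.217]
eef_rot: [0.998, 0.068, 0.0, -0.0]
contact_force: [0.6, 1.5, 4.1]
opening: 0.17
finger_force: 25.0
```

play_rows --rows '[[[0, 0, 0, 0, 0, -0.2], [0, 0, 0, 0, 0, -0.4], [0, 0, 0, 0, 0, -0.6], [0, 0, 0, 0, 0, -0.8], [0, 0, 0, 0, 0, -1]]]'

```text
clock: 26.47
tool_pos: [0.4238, -0.2961, 0.217]
eef_rot: [0.95, 0.313, 0.0, -0.0]
contact_force: [-0.4, 0.7, 4.5]
opening: 0.166
finger_force: 25.0
```

play_rows --rows '[[[0, 0, 0, 0, 0, -0.2], [0, 0, 0, 0, 0, -0.4], [0, 0, 0, 0, 0, -0.6], [0, 0, 0, 0, 0, -0.8], [0, 0, 0, 0, 0, -1]]]'

```text
clock: 26.88
tool_pos: [0.4238, -0.296, 0.217]
eef_rot: [0.843, 0.538, 0.0, 0.0]
contact_force: [0.4, 1.4, 5.4]
opening: 0.164
finger_force: 25.0
```

```bash
python3 st.py
```

```text
tooly -24.914058693749265 dial 2.379652739738324 [ 0.54  0.87 -0.04  2.02  0.11  0.25 -0.02] [ 0.4238 -0.296   0.217 ] [0.41236099 1.39681867 5.39146049] [ 0.16955308  0.13247776 -0.00511124] 0.1642905474678619
```

play_rows --rows '[[[0, 0, 0, 0, 0, -0.2], [0, 0, 0, 0, 0, -0.4], [0, 0, 0, 0, 0, -0.6], [0, 0, 0, 0, 0, -0.75], [0, 0, 0, 0, 0, -0.84], [0, 0, 0, 0, 0, -0.84], [0, 0, 0, 0, 0, -0.84], [0, 0, 0, 0, 0, -0.84], [0, 0, 0, 0, 0, -0.84]]]'

```text
clock: 27.63
tool_pos: [0.4238, -0.296, 0.217]
eef_rot: [0.714, 0.7, 0.0, 0.0]
contact_force: [-0.4, 0.6, 5.3]
opening: 0.164
finger_force: 25.0
```

```bash
python3 st.py
```

```text
tooly -1.1174073876786523 dial 1.9643228234983827 [ 0.58  0.87 -0.1   2.02  0.3   0.27  0.2 ] [ 0.4238 -0.296   0.217 ] [-0.39027628  0.61908568  5.31575833] [0.14432683 0.21117873 0.05954683] 0.16369985209339932
```

play_rows --rows '[[[0, 0, 0, 0, 0, 0], [0, 0, 0, 0, 0, 0], [0, 0, 0, 0, 0, 0], [0, 0, 0, 0, 0, 0], [0, 0, 0, 0, 0, 0], [0, 0, 0, 0, 0, 0], [0, 0, 0, 0, 0, 0]]]' --claw 0.4

```text
clock: 28.22
tool_pos: [0.4236, -0.2962, 0.2166]
eef_rot: [0.715, 0.699, 0.0, -0.0]
contact_force: [0.2, -0.0, 0.2]
opening: 0.603
finger_force: 0.0
```

play_rows --rows '[[[0, 0, -0.06, 0, 0, 0], [0, 0, -0.12, 0, 0, 0], [0, 0, -0.18, 0, 0, 0], [0, 0, -0.24, 0, 0, 0], [-0.04, 0, -0.3, 0, 0, 0], [-0.08, 0, -0.36, 0, 0, 0], [-0.1, 0, -0.36, 0, 0, 0], [-0.1, 0, -0.36, 0, 0, 0], [-0.1, 0, -0.36, 0, 0, 0]]]'

```text
clock: 28.97
tool_pos: [0.4219, -0.346, 0.3959]
eef_rot: [0.715, 0.699, -0.0, -0.001]
contact_force: [0.5, 0.6, -0.0]
opening: 0.601
finger_force: 0.0
```

```bash
python3 - <<'E'
from h import *
w=shot("wrist");s=shot("scene"); u,v=proj(w,[[.4238,-.296,.05]])[0].astype(int); print(u,v)
o=np.zeros((600,800,3),np.uint8)
x0,y0=u-55,max(v-50,0)
o[:500,:550]=cv2.resize(w["pixels"][y0:y0+100,x0:x0+110],(550,500),interpolation=cv2.INTER_CUBIC);print(x0,y0)
o[:180,555:795]=cv2.resize(s["pixels"][165:255,140:260],(240,180));o[200:380,555:795]=cv2.resize(s["pixels"][200:290,220:340],(240,180))
o[400:580,555:795]=cv2.resize(s["pixels"][:,:],(240,180))
cv2.imwrite("pics/t5.png",o)
E
```

```text
271 140
216 90
```

View pics/t5.png

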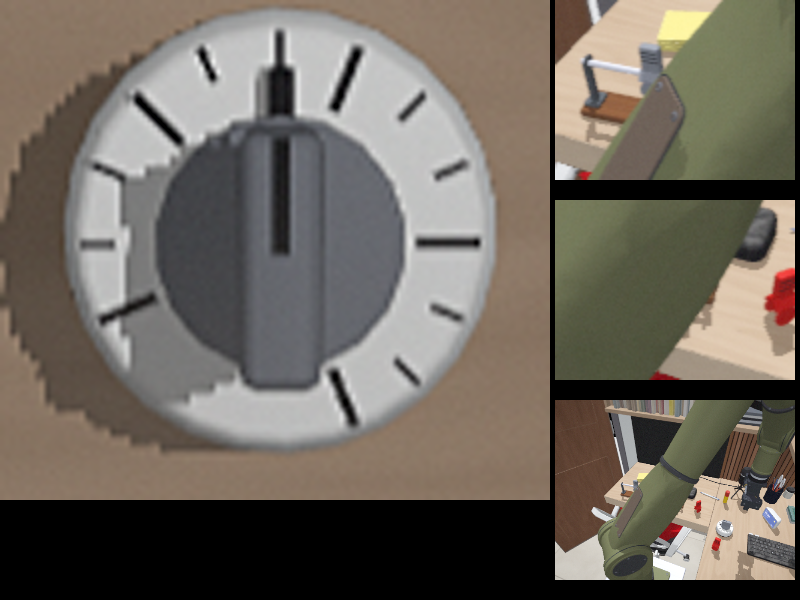

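The pointer sits right on the 25 mark at (280,48), one mark before the long 30 mark. The break tag is still on the left rail, and the arm is clear of everything. Handing in.

```bash
python3 -c "
from plant import *
print(finish_job())"
```

```text
the job is handed in; nothing more can be done
None
```

The job is handed in, with no verdict shown: both task tags hang on the right rail, the break tag hangs on the left rail, and the timer went past 60 and now rests at 25 minutes; I last saw the right-rail tags before turning the timer, because the arm blocked the view afterwards.

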